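Clamp a small loaf in the bakery's loaf clamp for slicing

ROBOT

A 7-joint arm with a two-finger parallel gripper is mounted at the origin on the work surface. World frame = base frame: x ahead of the robot, y to its left, z up, the work surface at z = 0. Lengths are in m, angles in rad, forces in N, time in s.
With the tool pointing down it reaches from about 0.4 to 0.875 m from the base axis. Payload 19.3 kg.
Tool frame: the origin (TCP) lies midway between the tips of the shut fingers; the grasp point (between the pads) lies 19 mm behind it; z points along the fingers, y is the line along which they close (so a half turn about z gives the same grasp; the last joint's range is limited). The gripper opens to 85 mm and grips with 20 to 120 N. Pads are 22 mm wide; open, the fingers measure 114 mm over their backs; the gripper's body (76 mm by 85 mm) begins 54 mm behind the grasp point. The pads swing forward as they close: fully open they stand 13 mm farther back than shut.
Start: joints at [1.048, 0.521, -0.036, 1.599, 0.021, 1.021, -0.113], TCP at [0.273, -0.562, 0.231] pointing down, gripper open.
Joint ranges: [-2.91, 2.91], [-0.3, 2.13], [-1.5, 1.42], [0.17, 2.43], [-1.26, 4.41], [0.16, 1.93], [-2.52, 2.52]. Speed limits (rad/s): [1.89, 1.89, 2.39, 2.39, 3.01, 3.01, 3.01].

INTERFACE

Orientations are given as [roll, pitch, yaw] about the fixed x, y, z axes, in that order (R = Rz(yaw) Ry(pitch) Rx(roll)).
In Python, from workcell import telemetry, grab_frame, calibration, bot, outline_of, landmark_of gives the robot as it stands. The module is installed in compiled form; this text tells all that it offers.
- The arm moves only by the shell command python3 -m inch 'ROWS' [FORCE]. ROWS is JSON, a list of rows, each a list of 7 numbers: the shift along the tool's x, y, z in m, then the turn, a rotation vector about the tool's x, y, z in rad, then the closure, from 0 (fully open) to 1 (shut). A call has 1 to 5 rows; each row shifts and turns the commanded pose from where the row before left it, along the tool's axes as they then stand; what a row does not reach is not made up. A row lasts 1/10 s, in which the tool goes at most 50 mm and 8.59 degrees, less where a joint would pass 70% of its speed; a pose out of reach is approached as far as the arm can. A call is refused whole if a number of a shift passes 0.05 or a number of a turn 0.15, either way. A call with a gripper value outside its range is refused whole. The fingers move at their own pace and stop on an object; FORCE is the grip in N (left out, the last holds). Time passes only in rows, so rows that do not move let the fingers close. It gives the time, the measured TCP pose, the force, the opening and the grip force at its end, in the units of the state.
- telemetry.observe(): the state, without advancing time (a new reading comes with each control period).
- grab_frame(name): name is "scene" or "top"; returns the picture (420x560x3 uint8, red, green, blue); there is no depth.
- calibration(name): a dict with "fovy" (degrees; the focal length in pixels is half the picture's height over the tangent of half this angle, whatever the lens; pixels are square), "cx", "cy" (the principal point, pixels), "pose" (4x4, takes a point from camera to world coordinates). Camera axes: x right, y down, z forward; pixel columns grow to the right and rows downward; lengths in m; the calibration is good to about 2 mm. A picture is of the moment at which its call begins. calibration takes no time and is no camera call.
- bot.job_done(): hands the job in; it is judged then, once.
Trained networks look in the newest picture that a camera, given by its name, has taken for a name from the list of things; names that differ only in an ending like _2 or _b are one class to them, and where a whole thing is asked for, a point or a joint stands for the part that bears it (a point fixed in the world has none). Each returns a list of dicts, best first, with "score" (0 to 1); they miss things now and then, are a little off and sometimes report something else, mostly with a low value. They report only what shows in the picture. A call takes as long as a camera call. They do not tell look-alikes from the thing itself.
- outline_of(label, camera): "region" (420x560 bool, what is visible of it) and "rect" ([left, top, right, bottom] in pixels, round what is visible of it).
- landmark_of(label, camera): "xy" ([column, row] in pixels: a listed point, or the origin of a listed thing).
The state is a dict: "clock": time; "qpos": joint angles; "qd": joint speeds; "joint_efforts": joint torques, N m; "position": TCP position; "tool_rot": TCP orientation; "force": force on the tool from outside, world axes, zero at the start; "moment": the same for the moment, N m; "grip_width": finger opening in m; "finger_force": force on a finger pad.
Only numpy, scipy, OpenCV 4.12 (cv2) and the standard library are available. Lean on these libraries where they do the work, as an engineer would, in place of code of your own. Each camera call takes 0.05 s, during which the arm holds its last target. There are 200 camera calls.

TASK

Lay the small golden loaf lengthwise along the narrow raised rest of the loaf clamp and let go of it, then pump the orange trigger paddle down and up until the white pad has pushed the loaf up against the wooden end stop and the yellow half of the pad's stem has gone into the red head while the red half still shows. Finish while still holding the trigger pressed like that: never drive the pad's stem all the way in (it would crush the loaf), move the pad and its bar only by the trigger, and leave everything else on the counter where it is.

Things in the scene. Friction and masses are not known exactly. Their poses are not given: they have to be found in the camera images.
- loaf: Small golden-brown crusty loaf with four pale slashes on top, rigid, 140 x 54 x 48 mm (x long, y wide, z high), about 0.18-0.37 kg; origin at the centre of its flat underside, x axis along its length. Starts lying on the counter. Its ends are flat in the middle.
- clamp: Loaf clamp fixed to the counter: dark board 415 x 80 x 12 mm (x -165 to 250 mm) with, from the robot's left to right, orange trigger, red housing (x -125 to -35 mm, 46 wide, 100 high, pivot on top 128 high), white pad, rest, end stop, all on the line y = 0. Origin on the counter; x axis = the way the pad advances, towards the end stop; z up. Cannot be pushed.
- rest: Narrow raised rail of pale wood with black rubber top, part of the clamp, 120 long x 30 wide mm, its top 60 mm above the counter; origin on the counter (height 0) under its middle, which is 145 mm along the clamp's x; the loaf lies on it lengthwise and overhangs it all round.
- end_stop: Upright dark wooden block at the far end of the clamp, 66 mm wide, top 112 mm above the counter; origin on the counter under its flat face that the loaf is pushed against, 215 mm along the clamp's x. A loaf against the stop has its middle 145 mm along the clamp's x.
- paddle: Orange paddle of the trigger lever, 62 long x 36 wide x 12 mm thick, above the rear of the clamp. Origin at the lever's pivot; the paddle lies 57 to 119 mm from the pivot away from the end stop. It slopes up by 0.30 rad when released and points down by 0.15 rad when fully pressed.
- trigger_pad (a point): Point to press: centre of the paddle's top face, 90 mm from the pivot (about 140 mm behind the clamp's origin, 156 mm above the counter when released; it goes down about 40 mm when fully pressed). Press straight down with the closed fingertips; needs 3 to 15 N. A spring lifts it again. Moves with the paddle.
- trigger (a joint): Trigger angle (rad): 0 released (up), 0.45 fully pressed. Pressing drives the bar forward 0.036 m per rad through a ratchet; the first 0.05 rad or so of a stroke is idle, so a full stroke gains about 14 mm (the very first one 9 to 16 mm). On release the bar stays where it is and the trigger springs back up.
- jaw (a joint): Advance of the ratchet push bar with the red head (m), 0 to 0.095; starts at 0.010 to 0.040. Only the trigger moves it; friction of about 10 N keeps it where it is.
- push_bar: Steel ratchet bar with red square head 36 mm wide that carries the pad, and a black knob at the rear end; slides through the housing 85 mm above the counter. Not to be touched. Origin: the clamp's origin shifted by joint jaw along x.
- pad (a joint): How far the sprung pad's stem is pushed back into the red head (m): 0 free, 0.009 the yellow half is in (right), 0.018 all in (crushing). Spring 800 N/m, so 9 mm is about 7 N.
- pad_face: White disc, 30 mm diameter, 8 mm thick, at the end of the stem (yellow half next to the red head, red half next to the disc, 9 mm each), facing the loaf. Not to be touched by hand. Origin on the counter under the disc's front face.
- pad_front (a point): Centre of the white pad's front face, 84 mm above the counter; it reads joint jaw minus joint pad along the clamp's x, so it must come to about 75 mm to meet a loaf that is against the stop.
- rye: Round dark rye roll, 94 mm diameter, 50 mm high, origin under its centre; lies on the counter beside the loaf, left or right of it. Leave alone.
- jam: Jam jar, 68 mm diameter, 95 mm high, left at the back. Leave alone.
- honey: Honey jar, 60 mm diameter, 110 mm high, right at the back. Leave alone.
- mug: Blue mug, 80 mm diameter, 90 mm high, on the right. Leave alone.
- brush: Flour brush lying on the left. Leave alone.
- card: Blank white card holder, 90 x 35 x 12 mm, lying at the back. Leave alone.
Things that resemble listed ones, but are neither listed nor needed, are in the scene too. Leave any blue or green look-alike of the loaf alone.

How it is judged:
On the way, in this order (a step that is already met when the one before it is completed fails the run):
1. the loaf lies along the rest, let go, before the pad presses on it (angle between loaf's own z axis and vertical below 0.12 rad and y of loaf in the frame of clamp between -0.014 and 0.014 m and z of loaf in the frame of clamp between 0.056 and 0.066 m and angle between the x axis of loaf and the x axis of clamp, either way round below 0.15 rad and contact force between the fingers and loaf below 0.3 N and contact force between rest and loaf above 0.6 N and linear speed of loaf below 0.03 m/s and value of joint pad below 0.003 m), for 0.3 s.
2. the pad is brought against the loaf by the pressed trigger (contact force between pad_face and loaf above 1 N and contact force between the fingers and paddle above 1 N), for 0.1 s.
At the end, for the whole second after the job is handed in: The loaf lies upright on the rest (height within 6 mm, 14 mm sideways, 0.15 rad), against the end stop (over 1 N), free of the fingers; the pad presses it with 2.5 to 14 N, its stem 4 to 14 mm in; the fingers still hold the paddle down (over 1.5 N, trigger over 0.03 rad) (angle between loaf's own z axis and vertical below 0.12 rad and y of loaf in the frame of clamp between -0.014 and 0.014 m and z of loaf in the frame of clamp between 0.056 and 0.066 m and angle between the x axis of loaf and the x axis of clamp, either way round below 0.15 rad and contact force between the fingers and loaf below 0.3 N and value of joint pad between 0.004 and 0.014 m and contact force between pad_face and loaf between 2.5 and 14 N and contact force between end_stop and loaf above 1 N and contact force between the fingers and paddle above 1.5 N and value of joint trigger above 0.03 rad and linear speed of loaf below 0.02 m/s); the arm keeps its last pose, push and grip.
It fails at once if the pad is driven all the way in (over 16.5 mm) or crushes the loaf (over 25 N) (value of joint pad above 0.0165 m or contact force between pad_face and loaf above 25 N).
It fails at once if the robot pushes the bar or the pad itself (contact force between any of the fingers, the arm and push_bar above 1.5 N or contact force between any of the fingers, the arm and pad_face above 1.5 N).
It fails at once if the rye roll, a jar, the mug, the brush or the card holder is moved by more than 30 mm (distance of any of rye, jam, honey, mug, brush, card from where it was at the start of the episode above 0.03 m).
It also fails if it takes over 64 s, if anything falls off the work surface, if the arm or the gripper's body presses on something with over 40 N, if the wrist force passes 120 N, or if a joint passes its speed limit or range.

## Working session

There is one attempt and no reset: what is moved stays moved. The work goes in short steps, Python scripts to look and compute and a shell command to move; the robot and the scene stay as the last step left them, time stands still between calls to the robot, and variables do not carry over. Pictures are saved under pics/ and viewed, at most 10 in all, crops included, and the job is handed in when it is done.

```bash
mkdir -p pics; cat > h.py <<'E'
import numpy as np, cv2
from scipy.spatial.transform import Rotation as Ro
from workcell import telemetry, grab_frame, calibration, bot, outline_of, landmark_of
def snap(n,f):
    im=grab_frame(n); cv2.imwrite('pics/'+f,im[:,:,::-1]); return im
def ray(c,uv):
    k=calibration(c); f=210/np.tan(np.radians(k['fovy'])/2); T=np.array(k['pose'])
    d=T[:3,:3]@np.array([(uv[0]-k['cx'])/f,(uv[1]-k['cy'])/f,1]); return T[:3,3],d
def at(c,uv,z):
    o,d=ray(c,uv); return o+d*(z-o[2])/d[2]
def px(c,p):
    k=calibration(c); f=210/np.tan(np.radians(k['fovy'])/2); T=np.array(k['pose'])
    q=T[:3,:3].T@(np.array(p)-T[:3,3]); return np.array([k['cx']+f*q[0]/q[2],k['cy']+f*q[1]/q[2]])
E
python3 - <<'E'
from h import *
np.set_printoptions(precision=3,suppress=True)
a=snap('scene','a.png');b=snap('top','b.png')
cv2.imwrite('pics/ab.png',np.vstack([a,b])[:,:,::-1])
print(telemetry.observe())
for c in('scene','top'):
    print(c,calibration(c))
    for l in('loaf','clamp','rest','end_stop','trigger_pad','paddle','pad_front','rye','jam','honey','mug','brush','card'):
        r=landmark_of(l,c); print(l,[(round(x['score'],2),np.round(x['xy']),at(c,x['xy'],{'trigger_pad':.156,'pad_front':.084,'paddle':.128}.get(l,0))[:2]) for x in r[:4]])
E
```

```text
{'clock': 0.1, 'qpos': array([ 1.048,  0.522, -0.036,  1.6  ,  0.021,  1.021, -0.113]), 'qd': array([-0.002, -0.002, -0.   , -0.002,  0.001,  0.   , -0.001]), 'joint_efforts': array([  0.006, -92.848,   1.985, -37.053,   0.018,   0.005,  -0.   ]), 'position': array([ 0.273, -0.562,  0.231]), 'tool_rot': array([-3.141,  0.   ,  0.453]), 'force': array([-0.79 , -0.089,  0.211]), 'moment': array([0.034, 0.017, 0.013]), 'finger_force': 0.0, 'grip_width': 0.08557190729102858}
scene {'fovy': 43.856462281630485, 'cx': 280.6836044385642, 'cy': 208.53689613861255, 'pose': array([[-0.18 ,  0.683, -0.708,  1.703],
       [ 0.984,  0.121, -0.133,  0.212],
       [-0.006, -0.72 , -0.694,  1.294],
       [ 0.   ,  0.   ,  0.   ,  1.   ]])}
loaf [(0.96, array([353., 200.]), array([0.292, 0.213])), (0.71, array([373., 246.]), array([0.505, 0.296])), (0.65, array([320., 225.]), array([0.441, 0.114]))]
clamp [(0.91, array([288., 252.]), array([0.582, 0.022]))]
rest [(0.66, array([244., 250.]), array([ 0.599, -0.121]))]
end_stop [(0.66, array([223., 249.]), array([ 0.606, -0.19 ]))]
trigger_pad [(0.74,
[... 1333 characters left out ...]
5, array([341., 180.]), array([ 0.598, -0.202]))]
trigger_pad [(0.7, array([410., 216.]), array([ 0.455, -0.397])), (0.55, array([342., 178.]), array([ 0.58, -0.19])), (0.52, array([233., 174.]), array([0.6  , 0.151]))]
paddle []
pad_front [(0.45, array([290., 178.]), array([ 0.595, -0.027]))]
rye [(0.89, array([331., 223.]), array([ 0.451, -0.163]))]
jam [(0.94, array([155., 176.]), array([0.626, 0.433])), (0.63, array([332., 221.]), array([ 0.457, -0.169]))]
honey [(0.55, array([404., 161.]), array([ 0.657, -0.419]))]
mug [(0.6, array([410., 219.]), array([ 0.459, -0.432]))]
brush [(0.86, array([152., 243.]), array([0.396, 0.445]))]
card [(0.49, array([194., 156.]), array([0.692, 0.302]))]
```

View pics/a.png

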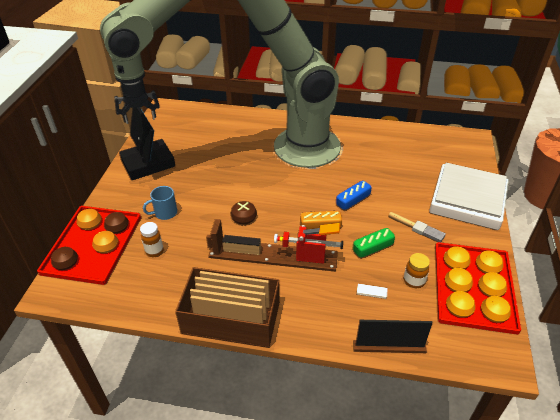

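View pics/b.png

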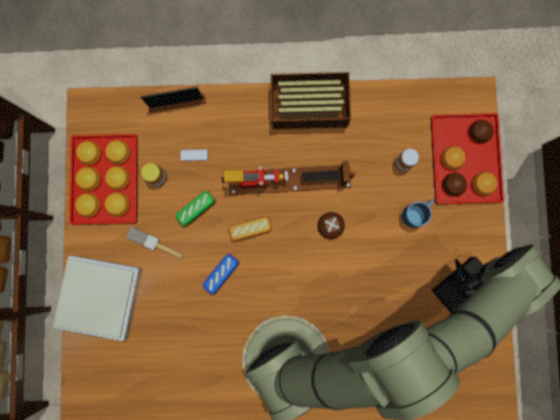

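The pictures show three loaf shapes. In the top view they are golden at (250,229), green at (195,209) and blue at (220,274). The golden one fits "small golden-brown", and the other two are look-alikes. The clamp runs from (225,180) to (350,178). I'll confirm in a crop.

```bash
python3 - <<'E'
from h import *
np.set_printoptions(precision=4,suppress=True)
b=cv2.imread('pics/b.png'); a=cv2.imread('pics/a.png')
A=cv2.resize(b[150:250,190:370],None,fx=4,fy=4,interpolation=3); B=cv2.resize(a[190:280,190:370],None,fx=4,fy=4,interpolation=3)
B=B[:199+1]; 
cv2.imwrite('pics/c.png',np.vstack([A,B])[:600,:720])
# loaf: colour seg in top at box; top face z ~.048 -> use side height ~.03
for c in('top','scene'):
  for r in outline_of('loaf',c):
    m=r['region']; u=np.argwhere(m)[:,::-1].astype(float); print(c,r['score'],u.mean(0))
    pts=np.array([at(c,p,.03)[:2] for p in u],np.float32); R=cv2.minAreaRect(pts); print(R)
r=outline_of('clamp','top')
for q in r[:1]:
  u=np.argwhere(q['region'])[:,::-1]; print(q['score'],q['rect'])
# silhouette fit of loaf box with both views
from scipy.optimize import minimize
ms={}
for c,u0 in(('top',(250,229)),('scene',(320,218))):
  best=min(outline_of('loaf',c),key=lambda r:np.hypot(*(np.argwhere(r['region'])[:,::-1].mean(0)-u0))); ms[c]=best['region'].astype(float)
def cost(v):
  x,y,t=v; s=0
  for c in ms:
    P=[]
    for i in(-1,1):
      for j in(-1,1):
        for z,k in((0,.96),(.03,1),(.048,.85)):
          X,Y=.07*i*k**.5,.027*j*k; P.append(px(c,[x+X*np.cos(t)-Y*np.sin(t),y+X*np.sin(t)+Y*np.cos(t),z]))
    h=cv2.convexHull(np.array(P,np.float32)); w=np.zeros((420,560),np.uint8); cv2.fillConvexPoly(w,np.round(h*16).astype(np.int32),1,shift=4)
    if c=='top' or True: s+=(np.abs(w-ms[c])).sum() if c=='top' else .3*np.abs(w-ms[c]).sum()
  return s
best=min((minimize(cost,[.438,.112,t],method='Nelder-Mead',options=dict(initial_simplex=np.array([[.438,.112,t],[.45,.112,t],[.438,.124,t],[.438,.112,t+.2]]))) for t in(-1.3,-1.5,-1.7,-1.9)),key=lambda o:o.fun)
print('loaf',best.x,best.fun)
E
```

```text
top 0.95 [220.2761 273.8164]
((0.288787305355072, 0.20884189009666443), (0.056526027619838715, 0.1428176760673523), 47.98261260986328)
top 0.91 [195.1683 208.0948]
((0.5079328417778015, 0.2920207679271698), (0.061778560280799866, 0.1405925452709198), 40.39817810058594)
top 0.73 [249.5201 228.6332]
((0.4367471933364868, 0.11040785908699036), (0.05765341594815254, 0.1430603712797165), 12.70472240447998)
scene 0.87 [373.0191 242.2038]
((0.5151731371879578, 0.2957320213317871), (0.07865217328071594, 0.16081330180168152), 38.93559646606445)
scene 0.77 [319.47  218.176]
((0.4376724660396576, 0.1105070561170578), (0.07404682785272598, 0.14059031009674072), 20.757291793823242)
scene 0.76 [352.1367 195.1582]
((0.29721784591674805, 0.20969697833061218), (0.07777046412229538, 0.17157122492790222), 49.97224807739258)
0.63 [221.8, 168.3, 245.1, 180.9]Traceback (most recent call last):
  File "<stdin>", line 31, in <module>
  File "<stdin>", line 31, in <genexpr>
    res = _minimize_neldermead(fun, x0, args, callback, bounds=bounds,
                               **options)
    fxr = func(xr)
    fx = function(np.copy(x), *(wrapper_args + args))
  File "<stdin>", line 27, in cost
  File "h.py", line 12, in px
    k=calibration(c); f=210/np.tan(np.radians(k['fovy'])/2); T=np.array(k['pose'])
ValueError: time passes only in moves, steps and waits
```

View pics/c.png

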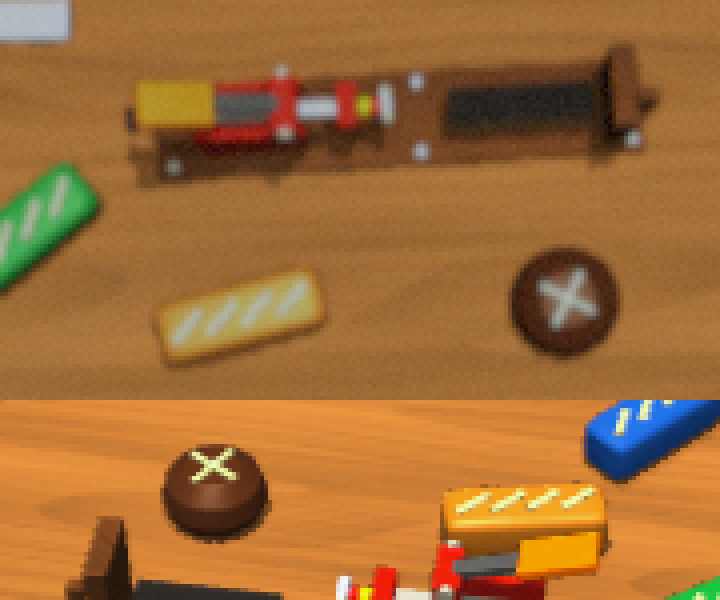

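The crop confirms it: the golden loaf with four pale slashes is at top (250,229), separate from the green and blue ones. The pad and its yellow/red stem are at about top (285,176). Next I'll fit the clamp pose from the hand-read points and plan the first move.

```bash
sed -i 's/^from workcell.*/&\nimport functools\ncalibration=functools.lru_cache(None)(calibration)/' h.py; cat >> h.py <<'E'
def plan(p,yaw,n,frm=None,dz=None):
    "rows (tool axes) from the present pose to p, yaw, tool pointing down"
    s=telemetry.observe(); a=s['position'] if frm is None else np.array(frm[:3]); y=s['tool_rot'][2] if frm is None else frm[3]
    d=np.array(p)-a; w=(yaw-y+np.pi)%(2*np.pi)-np.pi
    print('start',a.round(4),round(y,4),'tot',d.round(4),round(w,3))
    for i in range(n):
        R=Ro.from_euler('xyz',[np.pi,0,y+w*i/n]).as_matrix(); print((R.T@d/n).round(4),round(-w/n,4))
E
python3 - <<'E'
from h import *
from scipy.optimize import least_squares
np.set_printoptions(precision=4,suppress=True)
C=lambda u,v:(190+u/4-.375,150+v/4-.375)
obs=[((.085,.0,.06),C(445,114.5)),((.205,.0,.06),C(597,104)),((-.140,0,.156),C(175,103))]
f=lambda v:np.ravel([px('top',[v[0]+X*np.cos(v[2])-Y*np.sin(v[2]),v[1]+X*np.sin(v[2])+Y*np.cos(v[2]),Z])-uv for (X,Y,Z),uv in obs])
o=least_squares(f,[.6,.02,-1.57]);print(o.x,o.fun)
x,y,t=o.x; c,s=np.cos(t),np.sin(t)
for c0,l,L in(('top','rest',.145),('scene','rest',.145),('top','end_stop',.215),('scene','end_stop',.215),('top','clamp',0),('scene','clamp',0)): print(l,x+L*c,y+L*s,)
print('pad front top px',at('top',C(394,104),.084), 'x along clamp',(at('top',C(394,104),.084)[:2]-[x,y])@[c,s])
print('rest centreline',[at('top',q[1],q[0][2]) for q in obs])
plan([.45,-.25,.22],1.2,8); plan([.437,.110,.16],1.793,9,[.45,-.25,.22,1.2])
E
```

```text
[ 0.5976  0.0144 -1.5528] [ 1.791  -0.6803  0.0699  0.3866 -1.7668  0.2526]
rest 0.6001637581639849 -0.13060129922980387
rest 0.6001637581639849 -0.13060129922980387
end_stop 0.6014214670316921 -0.20058999952066575
end_stop 0.6014214670316921 -0.20058999952066575
clamp 0.5975585040808773 0.014375294229838607
clamp 0.5975585040808773 0.014375294229838607
pad front top px [ 0.6028 -0.0227  0.084 ] x along clamp 0.0371557563267499
rest centreline [array([ 0.597 , -0.0646,  0.06  ]), array([ 0.6025, -0.1904,  0.06  ]), array([0.5957, 0.1488, 0.156 ])]
start [ 0.2734 -0.562   0.2313] 0.4528 tot [ 0.1766  0.312  -0.0113] 0.747
[ 0.0369 -0.0254  0.0014] -0.0934
[ 0.0391 -0.0219  0.0014] -0.0934
[ 0.041  -0.0181  0.0014] -0.0934
[ 0.0425 -0.0142  0.0014] -0.0934
[ 0.0436 -0.0102  0.0014] -0.0934
[ 0.0444 -0.0061  0.0014] -0.0934
[ 0.0448 -0.0019  0.0014] -0.0934
[0.0448 0.0023 0.0014] -0.0934
start [ 0.45 -0.25  0.22] 1.2 tot [-0.013  0.36  -0.06 ] 0.593
[ 0.0368 -0.0158  0.0067] -0.0659
[ 0.0377 -0.0134  0.0067] -0.0659
[ 0.0385 -0.0109  0.0067] -0.0659
[ 0.0392 -0.0083  0.0067] -0.0659
[ 0.0396 -0.0057  0.0067] -0.0659
[ 0.0399 -0.0031  0.0067] -0.0659
[ 0.04   -0.0005  0.0067] -0.0659
[0.04   0.0022 0.0067] -0.0659
[0.0397 0.0048 0.0067] -0.0659
```

```bash
python3 -m inch '[[0.037,-0.025,0.001,0,0,-0.093,0],[0.039,-0.022,0.001,0,0,-0.093,0],[0.041,-0.018,0.001,0,0,-0.093,0],[0.042,-0.014,0.001,0,0,-0.093,0],[0.044,-0.010,0.001,0,0,-0.093,0]]'
python3 -m inch '[[0.044,-0.006,0.001,0,0,-0.093,0],[0.045,-0.002,0.001,0,0,-0.093,0],[0.045,0.002,0.001,0,0,-0.093,0],[0.037,-0.016,0.007,0,0,-0.066,0],[0.038,-0.013,0.007,0,0,-0.066,0]]'
python3 -m inch '[[0.038,-0.011,0.007,0,0,-0.066,0],[0.039,-0.008,0.007,0,0,-0.066,0],[0.040,-0.006,0.007,0,0,-0.066,0],[0.040,-0.003,0.007,0,0,-0.066,0],[0,0,0,0,0,0,0]]'
python3 - <<'E'
from h import *
np.set_printoptions(precision=4,suppress=True)
plan([.437,.110,.13],1.793,5)
a=snap('top','d.png')
r=outline_of('rye','top'); print([(q['score'],at('top',np.argwhere(q['region'])[:,::-1].mean(0),.03)) for q in r[:2]])
E
```

```text
clock: 2.15
position: [0.3848, -0.3663, 0.2265]
tool_rot: [3.141, 0.0, 0.921]
force: [1.2, -0.5, 0.0]
grip_width: 0.0854
finger_force: 0.0
clock: 2.65
position: [0.4485, -0.1686, 0.2092]
tool_rot: [3.141, -0.0, 1.332]
force: [0.6, 0.3, -0.2]
grip_width: 0.0854
finger_force: 0.0
clock: 3.15
position: [0.4425, -0.0059, 0.181]
tool_rot: [-3.142, -0.002, 1.601]
force: [-0.3, -1.0, 0.6]
grip_width: 0.0849
finger_force: 0.0
start [ 0.4425 -0.0059  0.181 ] 1.6012 tot [-0.0055  0.1159 -0.051 ] 0.192
[ 0.0232 -0.0004  0.0102] -0.0384
[0.0232 0.0005 0.0102] -0.0384
[0.0232 0.0014 0.0102] -0.0384
[0.0231 0.0023 0.0102] -0.0384
[0.023  0.0032 0.0102] -0.0384
[(0.8, array([ 0.4409, -0.1615,  0.03  ])), (0.4, array([0.3986, 0.4401, 0.03  ]))]
```

```bash
python3 -m inch '[[0.023,0,0.010,0,0,-0.038,0],[0.023,0.001,0.010,0,0,-0.038,0],[0.023,0.001,0.010,0,0,-0.038,0],[0.023,0.002,0.010,0,0,-0.038,0],[0.023,0.003,0.010,0,0,-0.038,0]]'
python3 -m inch '[[0,0,0.03,0,0,0,0],[0,0,0,0,0,0,0],[0,0,0,0,0,0,0]]'
python3 - <<'E'
from h import *
np.set_printoptions(precision=4,suppress=True)
a=snap('scene','e.png');print(cv2.imwrite('pics/e2.png',cv2.resize(a[150:270,200:420],None,fx=3.5,fy=3.5,interpolation=2)[:,:,::-1]))
plan([.437,.110,.012],1.793,3)
E
```

```text
clock: 3.75
position: [0.4389, 0.1044, 0.1311]
tool_rot: [3.141, 0.0, 1.782]
force: [0.6, 0.3, -0.3]
grip_width: 0.0854
finger_force: 0.0
clock: 4.05
position: [0.4386, 0.1038, 0.1016]
tool_rot: [-3.141, 0.0, 1.781]
force: [-0.1, 0.7, -0.0]
grip_width: 0.0853
finger_force: 0.0
True
start [0.439  0.1039 0.1021] 1.781 tot [-0.002   0.0061 -0.0901] 0.012
[ 0.0021 -0.0002  0.03  ] -0.004
[ 0.0021 -0.0002  0.03  ] -0.004
[ 0.0021 -0.0002  0.03  ] -0.004
```

View pics/e2.png

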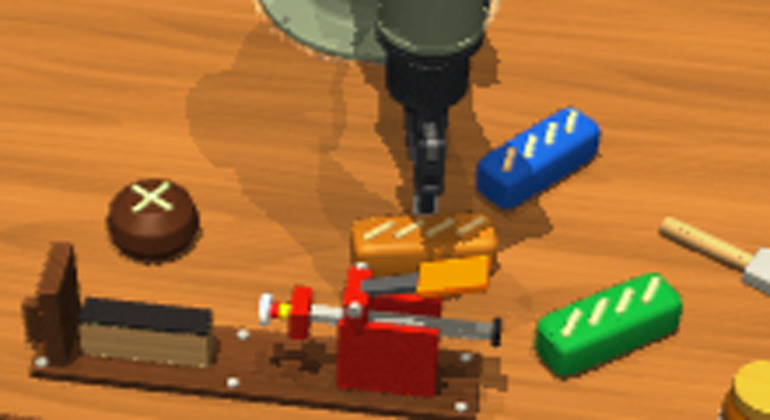

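The gripper stands over the golden loaf, with its tip at crop (427,205) and the loaf at (425,238). The far finger has to go down between the loaf and the paddle, and there is room for it. Going down and gripping.

```bash
python3 -m inch '[[0.003,0,0.03,0,0,-0.012,0],[0.003,0,0.03,0,0,0,0],[0,0,0.03,0,0,0,0],[0,0,0,0,0,0,0]]'
python3 -m inch '[[0,0,0,0,0,0,1],[0,0,0,0,0,0,1],[0,0,0,0,0,0,1],[0,0,0,0,0,0,1],[0,0,0,0,0,0,1]]' 40
python3 -m inch '[[0,0,0,0,0,0,1],[0,0,0,0,0,0,1]]' 40
```

```text
clock: 4.5
position: [0.4366, 0.1098, 0.0101]
tool_rot: [-3.139, 0.001, 1.794]
force: [0.1, 0.4, 0.9]
grip_width: 0.0853
finger_force: 0.0
clock: 5.0
position: [0.4383, 0.1105, 0.0131]
tool_rot: [3.139, 0.0, 1.794]
force: [-2.0, -1.8, 13.8]
grip_width: 0.0528
finger_force: 39.2
clock: 5.2
position: [0.4382, 0.1105, 0.0131]
tool_rot: [3.139, 0.0, 1.794]
force: [-1.7, -0.7, 14.4]
grip_width: 0.0528
finger_force: 39.2
```

Gripped at 52.8 mm. Lifting, then planning the transfer.

```bash
python3 -m inch '[[0,0,-0.03,0,0,0,1],[0,0,-0.04,0,0,0,1],[0,0,-0.05,0,0,0,1],[0,0,-0.04,0,0,0,1],[0,0,0,0,0,0,1]]'
python3 - <<'E'
from h import *
np.set_printoptions(precision=4,suppress=True)
print(telemetry.observe()['grip_width'],telemetry.observe()['force'])
a=snap('top','f.png')
# clamp again from several outlines
for l in('rest','end_stop','pad_face','paddle'):
  for q in outline_of(l,'top')[:2]:
    u=np.argwhere(q['region'])[:,::-1]; print(l,round(q['score'],2),len(u),u.mean(0),q['rect'])
cv2.imwrite('pics/f2.png',cv2.resize(a[155:215,215:365],None,fx=5,fy=5,interpolation=2)[:,:,::-1])
plan([.598,-.125,.17],1.59,9)
E
```

```text
clock: 5.7
position: [0.4393, 0.1109, 0.1769]
tool_rot: [3.133, 0.001, 1.794]
force: [-0.1, -0.3, -3.5]
grip_width: 0.0533
finger_force: 47.5
0.05328456534604164 [-0.1026 -0.3182 -3.5147]
rest 0.71 408 [319.652  176.3309] [300.9, 167.7, 338.1, 183.5]
rest 0.28 2878 [291.0688 178.878 ] [221.8, 161.5, 355.5, 195.6]
end_stop 0.55 210 [345.2    173.7095] [342.0, 161.1, 353.6, 187.4]
pad_face 0.31 634 [330.8123 225.2587] [316.8, 206.3, 347.0, 239.9]
paddle 0.78 207 [233.6232 175.9372] [224.1, 168.9, 245.6, 180.4]
start [0.4366 0.1103 0.1706] 1.7948 tot [ 0.1614 -0.2353 -0.0006] -0.205
[-0.0295  0.0117  0.0001] 0.0228
[-0.0292  0.0123  0.0001] 0.0228
[-0.0289  0.013   0.0001] 0.0228
[-0.0286  0.0137  0.0001] 0.0228
[-0.0283  0.0143  0.0001] 0.0228
[-0.028   0.0149  0.0001] 0.0228
[-0.0276  0.0156  0.0001] 0.0228
[-0.0272  0.0162  0.0001] 0.0228
[-0.0269  0.0168  0.0001] 0.0228
```

View pics/f2.png

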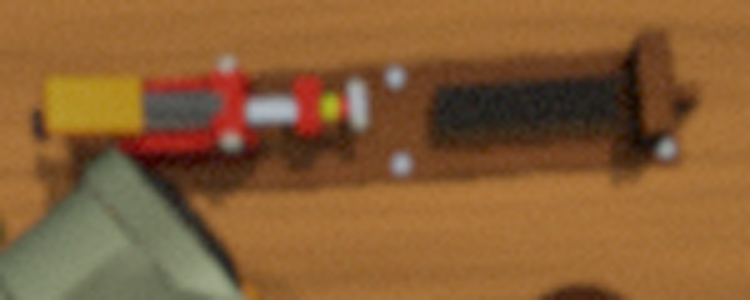

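The rest's black top spans crop (434,114) to (625,100). The white pad is at (357,104), and its stem shows both yellow and red. Next I'll fit the clamp again using the screws as well.

```bash
python3 - <<'E'
from h import *
from scipy.optimize import least_squares
np.set_printoptions(precision=4,suppress=True)
C=lambda u,v:(190+u/4-.375,150+v/4-.375)
D=lambda u,v:(215+u/5-.4,155+v/5-.4)
W=lambda q,z:at('top',q,z)[:2]
ax=lambda a,b:np.arctan2(*(b-a)[::-1])
sl,sr=W(C(174,167),.014),W(C(634,140),.014); s1,s2=W(D(395,76),.014),W(D(402,163),.014)
print('yaw screws',ax(sl,sr),'pair',ax(s2,s1)-np.pi/2, 'rest',ax(W(D(434,114),.06),W(D(625,100),.06)),ax(W(C(445,114.5),.06),W(C(597,104),.06)))
m=(s1+s2)/2; print('mid pair',m,'sr',sr,'rest mid',(W(D(434,114),.06)+W(D(625,100),.06))/2)
pf=W(D(368,104),.084);pd=W(D(94,104),.156);es=(W(D(635,42),.112)+W(D(637,132),.112))/2;print('padfront',pf,'paddle',pd,'stop',es)
print(ax(pd,pf),ax(pd,es))
# scene view rest, from e2 crop: rubber corners
E=lambda u,v:(200+u/3.5-.36,150+v/3.5-.36)
S=lambda q,z:at('scene',q,z)[:2]
c=[S(E(*q),.06) for q in((88,298),(213,312),(210,337),(80,322))]; print('scene rest corners',c,'mid',np.mean(c,0),'yaw',ax(c[1],c[0]),ax(c[2],c[3]))
print('scene paddle',S(E(453,274),.156))
E
```

```text
yaw screws -1.5367666965386522 pair -1.5167622141434012 rest -1.5222187464405188 -1.5264556987361189
mid pair [ 0.6043 -0.0434] sr [ 0.5786 -0.225 ] rest mid [ 0.6028 -0.1297]
padfront [ 0.6035 -0.023 ] paddle [0.5956 0.1487] stop [ 0.6054 -0.1952]
-1.525006765544289 -1.542295522924252
scene rest corners [array([ 0.5959, -0.1821]), array([ 0.593 , -0.0643]), array([ 0.6236, -0.0606]), array([ 0.6264, -0.1816])] mid [ 0.6097 -0.1222] yaw -1.5457874583844395 -1.548062210458199
scene paddle [0.5994 0.1523]
```

```bash
python3 -m inch '[[-0.029,0.012,0,0,0,0.021,1],[-0.029,0.012,0,0,0,0.021,1],[-0.029,0.013,0,0,0,0.021,1],[-0.029,0.014,0,0,0,0.021,1],[-0.028,0.014,0,0,0,0.021,1]]'
python3 -m inch '[[-0.028,0.015,0,0,0,0.021,1],[-0.028,0.016,0,0,0,0.021,1],[-0.027,0.016,0,0,0,0.021,1],[0,0,0,0,0,0.021,1],[0,0,0,0,0,0,1]]'
python3 - <<'E'
from h import *
np.set_printoptions(precision=4,suppress=True)
plan([.604,-.120,.10],1.606,3)
E
```

```text
clock: 6.45
position: [0.5272, -0.0204, 0.1701]
tool_rot: [-3.139, -0.0, 1.689]
force: [1.0, -0.6, -2.4]
grip_width: 0.0531
finger_force: 47.4
clock: 6.95
position: [0.5815, -0.0973, 0.1698]
tool_rot: [-3.139, -0.001, 1.605]
force: [-0.4, 0.3, -2.8]
grip_width: 0.0531
finger_force: 47.4
start [ 0.5815 -0.0973  0.1698] 1.6049 tot [ 0.0225 -0.0227 -0.0698] 0.001
[-0.0078  0.0072  0.0233] -0.0004
[-0.0078  0.0072  0.0233] -0.0004
[-0.0078  0.0072  0.0233] -0.0004
```

```bash
python3 -m inch '[[-0.012,0.011,0,0,0,0,1],[-0.011,0.011,0,0,0,0,1],[0,0,0.03,0,0,0,1],[0,0,0.03,0,0,0,1],[0,0,0,0,0,0,1]]'
python3 - <<'E'
from h import *
a=snap('scene','g.png');b=snap('top','g_t.png')
A=cv2.resize(a[190:280,190:360],None,fx=4,fy=4,interpolation=2);B=cv2.resize(b[155:205,215:385],None,fx=4,fy=4,interpolation=2)
cv2.imwrite('pics/g2.png',np.vstack([A,B])[:,:,::-1])
print(telemetry.observe()['position'])
E
```

```text
clock: 7.45
position: [0.6023, -0.1181, 0.1075]
tool_rot: [-3.135, -0.002, 1.608]
force: [-0.7, 0.7, -2.3]
grip_width: 0.0531
finger_force: 47.4
[ 0.60462978 -0.11854451  0.11143719]
```

View pics/g2.png

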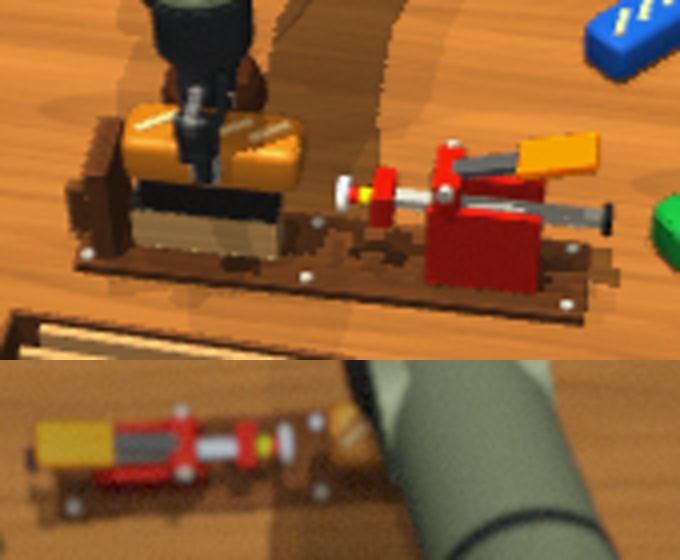

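Picture: the loaf hangs over the rest, at scene crop (213,145) against the rest at (210,215). It is centred along it and in line with the pad (top crop row 436 against 443, which perspective explains). Lowering.

```bash
python3 -m inch '[[0,0,0.015,0,0,0,1],[0,0,0.012,0,0,0,1],[0,0,0,0,0,0,1],[0,0,0.004,0,0,0,1],[0,0,0,0,0,0,1]]'
```

```text
clock: 8.05
position: [0.6049, -0.1195, 0.0801]
tool_rot: [-3.141, -0.0, 1.606]
force: [-0.3, 0.2, -3.9]
grip_width: 0.0532
finger_force: 47.4
```

```bash
python3 -m inch '[[0,0,0.003,0,0,0,1],[0,0,0,0,0,0,1],[0,0,0,0,0,0,1]]'
```

```text
clock: 8.35
position: [0.605, -0.1196, 0.0774]
tool_rot: [3.141, 0.0, 1.606]
force: [-0.5, -0.3, -3.2]
grip_width: 0.0534
finger_force: 47.4
```

```bash
python3 -m inch '[[0,0,0.003,0,0,0,1],[0,0,0,0,0,0,1],[0,0,0,0,0,0,1]]'
```

```text
clock: 8.65
position: [0.6049, -0.1195, 0.0742]
tool_rot: [-3.141, -0.0, 1.606]
force: [0.2, -0.4, -3.6]
grip_width: 0.053
finger_force: 47.4
```

```bash
python3 -m inch '[[0,0,0.002,0,0,0,1],[0,0,0,0,0,0,1]]'
```

```text
clock: 8.85
position: [0.6051, -0.1196, 0.0732]
tool_rot: [3.141, 0.0, 1.606]
force: [-6.4, 0.4, 14.5]
grip_width: 0.053
finger_force: 49.5
```

```bash
python3 -m inch '[[0,0,-0.001,0,0,0,1],[0,0,0,0,0,0,0.8],[0,0,0,0,0,0,0.6],[0,0,0,0,0,0,0.3],[0,0,0,0,0,0,0]]'
python3 -m inch '[[0,0,0,0,0,0,0],[0,0,0,0,0,0,0],[0,0,-0.02,0,0,0,0],[0,0,-0.04,0,0,0,0],[0,0,-0.05,0,0,0,0]]'
python3 -m inch '[[0,0,-0.04,0,0,0,0],[0.03,0,0,0,0,0,1],[0.04,0,0,0,0,0,1],[0.04,0,0,0,0,0,1],[0,0,0,0,0,0,1]]'
python3 - <<'E'
from h import *
np.set_printoptions(precision=4,suppress=True)
a=snap('scene','i.png');b=snap('top','i_t.png')
A=cv2.resize(a[190:280,190:360],None,fx=4,fy=4,interpolation=2);B=cv2.resize(b[155:205,215:385],None,fx=4,fy=4,interpolation=2)
cv2.imwrite('pics/i2.png',np.vstack([A,B])[:,:,::-1])
plan([.596,.150,.22],1.606,4)
E
```

```text
clock: 9.35
position: [0.605, -0.1195, 0.0733]
tool_rot: [3.141, -0.0, 1.606]
force: [-0.2, -0.6, 0.2]
grip_width: 0.0725
finger_force: 0.0
clock: 9.85
position: [0.6039, -0.1193, 0.1832]
tool_rot: [-3.139, -0.001, 1.606]
force: [0.9, 0.1, 1.5]
grip_width: 0.0854
finger_force: 0.0
clock: 10.35
position: [0.6008, -0.0034, 0.2238]
tool_rot: [3.141, -0.003, 1.613]
force: [0.2, -0.1, 0.4]
grip_width: 0.0281
finger_force: 0.0
start [ 0.6011 -0.009   0.2234] 1.6075 tot [-0.0051  0.159  -0.0034] -0.001
[0.0398 0.0002 0.0009] 0.0004
[0.0398 0.0002 0.0009] 0.0004
[0.0398 0.0002 0.0009] 0.0004
[0.0398 0.0001 0.0009] 0.0004
```

View pics/i2.png

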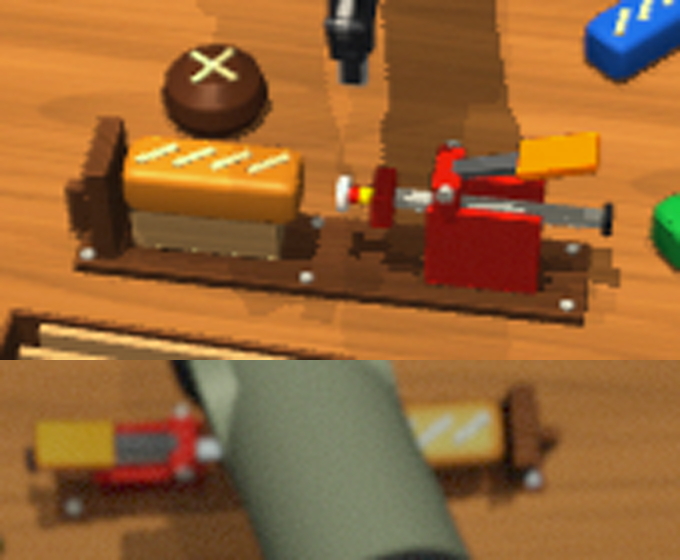

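Picture: the loaf lies flat on the rest at scene crop (213,178), with a small gap to the stop. It is in line with it in the top view (loaf row 431, stop 428). The rye is untouched. On to the paddle.

```bash
python3 -m inch '[[0.04,0,0,0,0,0,1],[0.04,0,0,0,0,0,1],[0.04,0,0,0,0,0,1],[0.041,0,0,0,0,0,1],[0,0,0,0,0,0,1]]'
python3 -m inch '[[0,0,0.03,0,0,0,1],[0,0,0.02,0,0,0,1],[0,0,0,0,0,0,1]]'
python3 - <<'E'
from h import *
np.set_printoptions(precision=4,suppress=True)
a=snap('scene','j.png');A=cv2.resize(a[190:280,190:360],None,fx=4.5,fy=4.5,interpolation=2)
cv2.imwrite('pics/j2.png',A[:,:,::-1])
plan([.596,.152,.158],1.606,1)
E
```

```text
clock: 10.95
position: [0.5947, 0.1562, 0.2234]
tool_rot: [-3.141, -0.003, 1.611]
force: [-0.3, -1.2, -0.1]
grip_width: -0.0001
finger_force: 0.0
clock: 11.25
position: [0.5946, 0.1493, 0.1709]
tool_rot: [-3.138, 0.001, 1.604]
force: [-0.3, -0.1, 0.4]
grip_width: 0.0002
finger_force: 0.0
start [0.5953 0.1499 0.1726] 1.6045 tot [ 0.0007  0.0021 -0.0146] 0.002
[0.0021 0.0007 0.0146] -0.0015
```

View pics/j2.png

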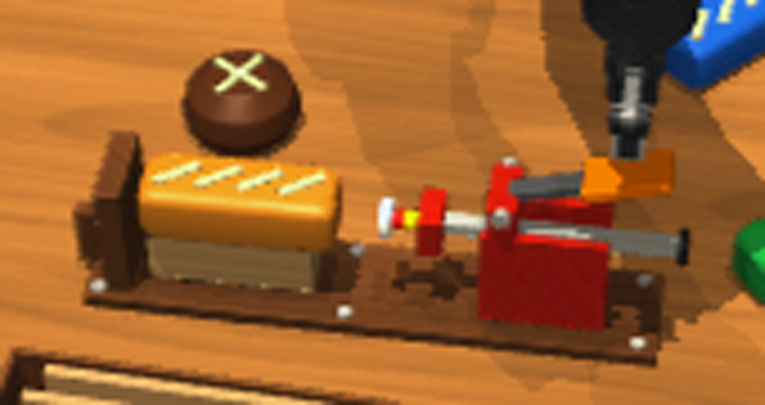

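The closed fingertips stand over the middle of the paddle (crop (628,155)). First stroke.

```bash
python3 -m inch '[[0,0,0.015,0,0,0,1],[0,0,0.015,0,0,0,1],[0,0,0.012,0,0,0,1],[0,0,0.010,0,0,0,1],[0,0,0,0,0,0,1]]'
python3 - <<'E'
from h import *
np.set_printoptions(precision=4,suppress=True)
snap('top','k.png');print(telemetry.observe()['position'],[(q['score'],q['xy'],at('top',q['xy'],.084)) for q in landmark_of('pad_front','top')[:2]])
E
```

```text
clock: 11.8
position: [0.596, 0.1525, 0.1208]
tool_rot: [3.14, -0.002, 1.606]
force: [1.7, 5.9, 8.1]
grip_width: -0.0
finger_force: 4.0
[0.5961 0.1525 0.1213] [(0.42, [292.2, 173.7], array([ 0.6088, -0.0362,  0.084 ]))]
```

```bash
python3 -m inch '[[0,0,-0.02,0,0,0,1],[0,0,-0.02,0,0,0,1],[0,0,0,0,0,0,1],[0,0,0,0,0,0,1]]'
python3 -m inch '[[0,0,0.012,0,0,0,1],[0,0,0.010,0,0,0,1],[0,0,0.010,0,0,0,1],[0,0,0.009,0,0,0,1],[0,0,0,0,0,0,1]]'
python3 - <<'E'
from h import *
np.set_printoptions(precision=4,suppress=True)
a=snap('scene','l.png');b=snap('top','l_t.png');print(telemetry.observe()['position'],[(q['score'],q['xy'],at('top',q['xy'],.084)) for q in landmark_of('pad_front','top')[:2]])
A=cv2.resize(a[200:270,200:320],None,fx=6,fy=6,interpolation=2);B=cv2.resize(b[165:192,240:360],None,fx=6,fy=6,interpolation=2)
cv2.imwrite('pics/l2.png',np.vstack([A,B])[:600,:,::-1])
E
```

```text
clock: 12.3
position: [0.5956, 0.151, 0.1611]
tool_rot: [3.141, 0.0, 1.605]
force: [-0.4, 0.1, -0.4]
grip_width: -0.0002
finger_force: 0.0
clock: 12.8
position: [0.5955, 0.1527, 0.1189]
tool_rot: [3.141, -0.002, 1.607]
force: [0.3, 6.2, 7.1]
grip_width: -0.0002
finger_force: 4.2
[0.5955 0.1527 0.1195] [(0.49, [294.3, 175.2], array([ 0.6036, -0.0429,  0.084 ]))]
```

View pics/l2.png

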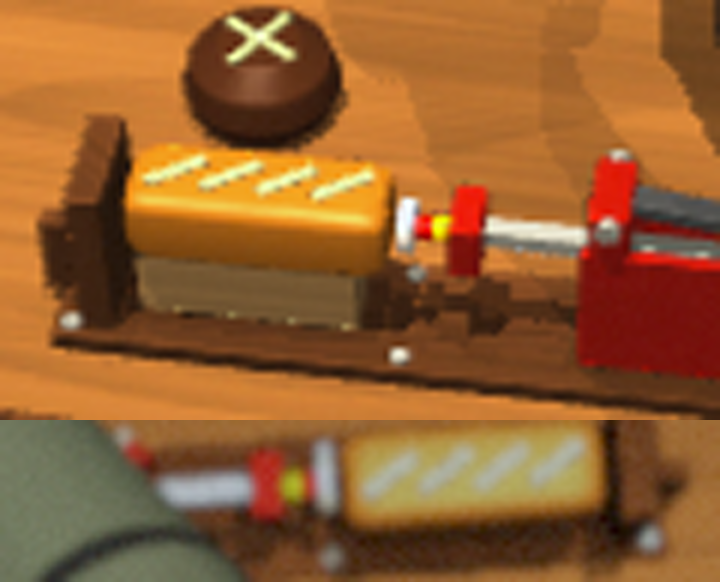

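The pad (scene crop (405,225)) is a few mm from the loaf's end (392). Both the yellow (440) and red (425) stem halves show, and the loaf has a small gap to the stop. I'll measure the stem by colour and run the third stroke in parts.

```bash
cat >> h.py <<'E'
def stem(f):
    "soft colour extents along the stem line in the scene crop"
    im=cv2.imread('pics/'+f)[:,:,::-1].astype(int); s=im[225:250,245:300]; r,g,b=s[...,0],s[...,1],s[...,2]
    y=(r>150)&(g>.75*r)&(b<.45*r); red=(r>110)&(g<.3*r); wh=(b>.7*r)&(r>150)
    for n,m in(('yel',y),('red',red),('wht',wh)):
        u=np.argwhere(m); print(n,m.sum(),m.sum(0))
E
python3 - <<'E'
from h import *
stem('j.png');stem('l.png')
E
python3 -m inch '[[0,0,-0.02,0,0,0,1],[0,0,-0.02,0,0,0,1],[0,0,0,0,0,0,1],[0,0,0,0,0,0,1]]'
python3 -m inch '[[0,0,0.012,0,0,0,1],[0,0,0.008,0,0,0,1],[0,0,0.006,0,0,0,1],[0,0,0,0,0,0,1]]'
python3 - <<'E'
from h import *
snap('scene','m.png');stem('m.png')
E
```

```text
yel 56 [3 3 2 3 3 1 2 4 2 3 4 2 3 4 2 2 2 1 0 0 0 0 0 0 0 0 0 0 0 0 0 0 0 0 0 4 4
 2 0 0 0 0 0 0 0 0 0 0 0 0 0 0 0 0 0]
red 119 [ 0  0  0  0  0  0  0  0  0  0  0  0  0  0  0  0  0  0  0  0  0  0  0  0
  0  0  0  0  0  0  0  0  1  4  0  0  0  0 10 15 15 15 12  7  0  0  0  0
  0  0  0  0  9 13 18]
wht 67 [1 1 1 1 1 0 1 0 1 1 1 0 1 1 0 1 1 0 0 0 0 0 0 0 0 0 0 0 0 7 8 7 3 0 0 0 0
 0 0 0 0 0 0 0 3 3 3 4 3 4 3 3 3 0 0]
yel 56 [3 3 2 3 3 1 2 4 2 3 4 2 3 4 2 2 2 1 0 0 0 0 0 0 0 0 0 4 4 2 0 0 0 0 0 0 0
 0 0 0 0 0 0 0 0 0 0 0 0 0 0 0 0 0 0]
red 122 [ 0  0  0  0  0  0  0  0  0  0  0  0  0  0  0  0  0  0  0  0  0  0  0  0
  1  4  4  0  0  0 10 15 15 15 10  7  0  0  0  0  0  0  0  0  0  0  0  0
  0  0  0  0  9 14 18]
wht 90 [1 1 1 1 1 0 1 0 1 1 1 0 1 1 0 1 1 0 0 0 0 8 8 8 2 0 0 0 0 0 0 0 0 0 0 0 3
 3 2 3 3 3 3 3 3 3 3 4 3 3 3 3 3 0 0]
clock: 13.35
position: [0.5952, 0.151, 0.1593]
tool_rot: [-3.141, 0.0, 1.606]
force: [0.3, 0.1, -0.6]
grip_width: 0.0001
finger_force: 0.0
clock: 13.75
position: [0.5953, 0.1524, 0.1328]
tool_rot: [-3.141, -0.001, 1.607]
force: [0.5, 5.2, 6.7]
grip_width: -0.0002
finger_force: 3.6
yel 50 [3 4 2 3 3 1 3 4 2 3 4 2 3 3 1 2 0 0 0 0 0 0 0 0 0 3 4 0 0 0 0 0 0 0 0 0 0
 0 0 0 0 0 0 0 0 0 0 0 0 0 0 0 0 0 0]
red 116 [ 0  0  0  0  0  0  0  0  0  0  0  0  0  0  0  0  0  0  0  0  0  0  0  3
  3  0  0  0 13 15 15 15  8  4  0  0  0  0  0  0  0  0  0  0  0  0  0  0
  0  0  0  0  9 13 18]
wht 91 [1 1 0 1 1 0 1 0 0 1 1 0 1 1 0 1 1 0 0 4 8 8 3 0 0 0 0 0 0 0 0 0 0 0 3 3 3
 3 2 3 3 3 3 3 3 3 3 4 3 3 3 3 3 0 0]
```

```bash
python3 -m inch '[[0,0,0.006,0,0,0,1],[0,0,0.005,0,0,0,1],[0,0,0.003,0,0,0,1],[0,0,0,0,0,0,1]]'
python3 - <<'E'
from h import *
snap('scene','n.png');stem('n.png')
E
```

```text
clock: 14.2
position: [0.5954, 0.1529, 0.1194]
tool_rot: [3.141, -0.002, 1.607]
force: [-0.3, 6.9, 9.0]
grip_width: -0.0001
finger_force: 5.2
yel 44 [2 3 2 3 4 2 1 3 3 3 4 2 3 3 1 1 0 0 0 0 0 0 0 0 4 0 0 0 0 0 0 0 0 0 0 0 0
 0 0 0 0 0 0 0 0 0 0 0 0 0 0 0 0 0 0]
red 117 [ 0  0  0  0  0  0  0  0  0  0  0  0  0  0  0  0  0  0  0  0  0  3  4  0
  0  0 12 15 15 15  8  6  0  0  0  0  0  0  0  0  0  0  0  0  0  0  0  0
  0  0  0  0  8 13 18]
wht 99 [1 1 0 1 1 0 0 1 1 1 1 1 1 1 0 0 0 0 8 8 5 0 0 0 2 1 0 0 0 0 0 0 3 3 3 3 3
 4 2 3 3 3 3 3 3 3 3 4 3 3 3 3 3 0 0]
```

```bash
python3 -m inch '[[0,0,-0.02,0,0,0,1],[0,0,-0.02,0,0,0,1],[0,0,0,0,0,0,1],[0,0,0,0,0,0,1]]'
python3 -m inch '[[0,0,0.010,0,0,0,1],[0,0,0.005,0,0,0,1],[0,0,0.003,0,0,0,1],[0,0,0,0,0,0,1]]'
python3 - <<'E'
from h import *
snap('scene','o.png');stem('o.png')
for f in('j','l','m','n','o'):
    im=cv2.imread(f'pics/{f}.png')[:,:,::-1].astype(int); print(f,[tuple(int(v) for v in p) for p in im[236:239,258:275].mean(0)])
E
```

```text
clock: 14.65
position: [0.5951, 0.151, 0.1592]
tool_rot: [-3.141, 0.0, 1.606]
force: [-0.1, -0.5, -0.4]
grip_width: 0.0003
finger_force: 0.0
clock: 15.05
position: [0.5954, 0.1524, 0.1411]
tool_rot: [-3.141, -0.001, 1.607]
force: [-0.1, 4.5, 9.5]
grip_width: 0.0
finger_force: 4.0
yel 37 [3 2 2 3 4 2 2 4 2 3 2 2 3 1 0 0 0 0 0 0 0 0 0 2 0 0 0 0 0 0 0 0 0 0 0 0 0
 0 0 0 0 0 0 0 0 0 0 0 0 0 0 0 0 0 0]
red 121 [ 0  0  0  0  0  0  0  0  0  0  0  0  0  0  0  0  0  0  0  0  2  4  2  0
  3 13 15 16 15  8  3  0  0  0  0  0  0  0  0  0  0  0  0  0  0  0  0  0
  0  0  0  0  9 13 18]
wht 105 [1 1 0 1 1 0 1 1 0 1 1 0 1 1 0 0 0 7 8 7 2 0 0 1 1 0 0 0 0 0 3 3 3 3 3 3 3
 3 2 3 3 3 3 3 3 3 3 4 3 3 3 3 3 0 0]
j [(233, 172, 61), (234, 175, 62), (234, 171, 60), (233, 158, 47), (231, 141, 31), (194, 110, 22), (122, 69, 16), (104, 61, 20), (204, 124, 53), (217, 134, 57), (217, 133, 57), (216, 133, 55), (216, 133, 57), (214, 132, 56), (213, 131, 55), (212, 130, 54), (233, 227, 224)]
l [(233, 172, 61), (234, 175, 62), (233, 171, 58), (232, 158, 46), (231, 141, 30), (194, 110, 21), (123, 70, 16), (105, 61, 20)
[... 249 characters left out ...]
, 183, 156), (237, 243, 242), (230, 237, 238), (207, 120, 121), (234, 31, 15), (240, 49, 12), (241, 207, 0), (233, 229, 7), (228, 125, 6), (235, 36, 9), (238, 29, 11)]
n [(230, 162, 53), (228, 152, 46), (225, 137, 30), (188, 107, 19), (152, 112, 74), (233, 238, 236), (238, 244, 243), (169, 130, 132), (225, 37, 21), (236, 36, 17), (240, 163, 0), (241, 236, 0), (220, 138, 0), (230, 42, 10), (234, 29, 11), (237, 29, 10), (239, 30, 9)]
o [(228, 157, 51), (227, 144, 40), (206, 121, 25), (154, 88, 19), (233, 235, 231), (241, 246, 244), (190, 182, 179), (224, 76, 68), (233, 37, 18), (239, 69, 20), (214, 170, 0), (209, 87, 1), (220, 27, 11), (230, 28, 11), (235, 29, 10), (234, 28, 9), (141, 29, 20)]
```

```bash
python3 -m inch '[[0,0,0.003,0,0,0,1],[0,0,0.003,0,0,0,1],[0,0,0,0,0,0,1]]'
python3 - <<'E'
from h import *
snap('scene','p.png');stem('p.png')
for f in('o','p'):
    im=cv2.imread(f'pics/{f}.png')[:,:,::-1].astype(int); print(f,[tuple(int(v) for v in p) for p in im[236:239,258:275].mean(0)])
E
```

```text
clock: 15.4
position: [0.5954, 0.1528, 0.1353]
tool_rot: [3.141, -0.002, 1.607]
force: [-0.8, 5.9, 10.1]
grip_width: 0.0001
finger_force: 4.7
yel 35 [3 2 2 3 4 2 2 4 2 3 2 2 3 1 0 0 0 0 0 0 0 0 0 0 0 0 0 0 0 0 0 0 0 0 0 0 0
 0 0 0 0 0 0 0 0 0 0 0 0 0 0 0 0 0 0]
red 123 [ 0  0  0  0  0  0  0  0  0  0  0  0  0  0  0  0  0  0  0  0  2  4  2  5
 13 14 15 16  8  4  0  0  0  0  0  0  0  0  0  0  0  0  0  0  0  0  0  0
  0  0  0  0  9 13 18]
wht 107 [1 1 0 1 1 0 1 1 0 1 1 0 1 1 0 0 0 7 8 7 2 0 0 1 0 0 0 0 0 1 3 3 3 3 3 3 3
 4 2 4 3 3 3 3 3 3 3 4 3 3 3 3 3 0 0]
o [(228, 157, 51), (227, 144, 40), (206, 121, 25), (154, 88, 19), (233, 235, 231), (241, 246, 244), (190, 182, 179), (224, 76, 68), (233, 37, 18), (239, 69, 20), (214, 170, 0), (209, 87, 1), (220, 27, 11), (230, 28, 11), (235, 29, 10), (234, 28, 9), (141, 29, 20)]
p [(228, 156, 49), (227, 144, 39), (206, 121, 24), (154, 87, 19), (233, 235, 231), (241, 246, 244), (190, 182, 179), (224, 75, 67), (233, 36, 16), (240, 75, 21), (212, 62, 14), (205, 34, 11), (219, 28, 10), (230, 28, 9), (235, 30, 10), (173, 21, 10), (152, 123, 108)]
```

The pad and loaf no longer move (against the stop), and the yellow is nearly gone. One small press more, then a check.

```bash
python3 -m inch '[[0,0,0.002,0,0,0,1],[0,0,0,0,0,0,1],[0,0,0,0,0,0,1]]'
python3 - <<'E'
from h import *
a=snap('scene','q.png')
im=a.astype(int); print([tuple(int(v) for v in p) for p in im[236:239,258:275].mean(0)])
cv2.imwrite('pics/q2.png',cv2.resize(a[195:285,195:355],None,fx=5,fy=5,interpolation=2)[:,:,::-1])
E
```

```text
clock: 15.75
position: [0.5954, 0.153, 0.1336]
tool_rot: [3.141, -0.002, 1.607]
force: [-0.5, 6.5, 10.4]
grip_width: -0.0002
finger_force: 5.0
[(228, 156, 48), (227, 144, 38), (206, 121, 25), (154, 87, 20), (233, 235, 231), (241, 246, 244), (190, 182, 180), (224, 75, 68), (233, 35, 17), (221, 51, 21), (212, 38, 17), (206, 26, 13), (220, 27, 8), (230, 29, 11), (232, 29, 9), (150, 25, 17), (156, 139, 123)]
```

View pics/q2.png

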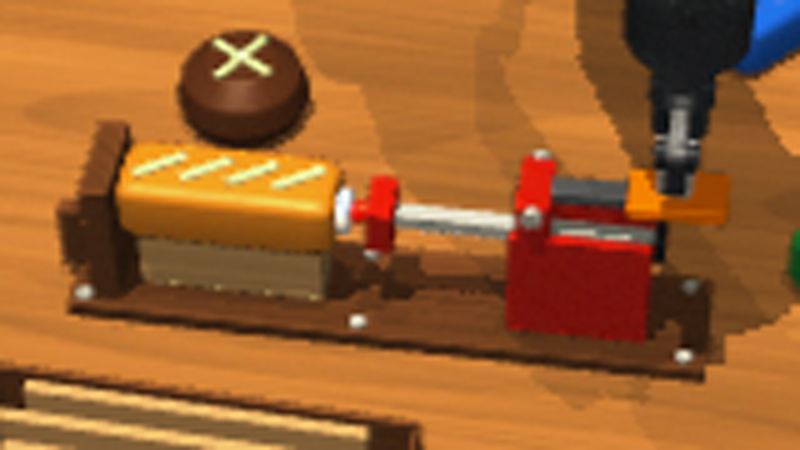

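The loaf is on the rest against the stop (crop (120,190)), and the pad is on it at (343,210). Only the red half of the stem shows (360), and the fingers hold the paddle down at (675,190). Handing in.

```bash
python3 -c "
from workcell import bot
print(bot.job_done())"
```

```text
the job is handed in; nothing more can be done
None
```

I handed the job in with the golden loaf on the rest against the end stop, only the red half of the pad's stem showing, and the fingers still holding the trigger down. It took about 16 s of the 64 s allowed; no verdict came back.

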